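Herb board out from under the stack, menorah lights into line

TASK

Draw the bamboo herb board out from under the saucer, tin and dreidel stacked on it, towards you beneath the guard rail, so that the rail holds the stack back and it ends up standing on the sill just as it was stacked; do not touch the stacked things themselves. Then use the board's long straight edge to push the three low menorah lights into one straight row, each centred on the brass strip, without the gripper touching the lights. Finally draw the board back a little and leave it lying flat on the sill, clear of the lights and the rail, with everything else left where it stands.

Things in the scene. Friction and masses are not known exactly. Their poses are not given: they have to be found in the camera images.
- rail: Low steel guard rail fixed to the sill: flat bar 300 mm long (its y), 5 mm thick (x), lower edge 20 mm and top 48 mm above the sill, on two posts at y = +-140 mm, 252 mm clear between their feet. Origin on the sill under the middle of the bar; x points away from the robot, towards the stack behind it (turned up to 0.1 rad).
- board: Loose flat bamboo board, 150 (x) by 200 (y) by 9 mm, 0.24 kg; origin at the centre of its underside. Slot right through near the robot's side: x -55 to -23, y -40 to 40 mm, leaving a grip strip x -75 to -55 mm; both lie before the rail at the start, the saucer on the far half behind it. The straight pushing edge is the far one, x = +75 mm.
- saucer: Loose terracotta pot saucer, base 92 mm, rim 94 mm across, 26 mm high, floor 5 mm, 0.13 kg; stands on the board, rim a few mm behind the rail. Origin: centre of its underside. As the board goes it meets the rail, tips back some 10 degrees and settles on the sill.
- tin: Round silver aluminium tin with lid, 65 mm diameter, 50 mm high, 0.06 kg, standing in the saucer. Origin at the centre of its underside.
- dreidel_top: White plastic dreidel lying on the tin's lid: body 30 mm square, 62 mm long over handle and point (along its x). Origin at the middle of the side it lies on.
- strip: Brass divider strip let flush into the terrazzo, 300 mm long (along its y), 6 mm wide. Origin at its middle on the sill; its x points away from the robot (turned by up to 0.1 rad). The middle of the strip is the line for the lights.
- light_a: One of three alike low menorah lights, loose, standing between the robot and the strip: round steel foot 52 mm diameter and 15 mm high with a glass cup 46 mm across on it, 65 mm high in all, 0.17 kg. Origin at the centre of the underside.
- light_b: Low menorah light like light_a; the middle one of the row.
- light_c: Low menorah light like light_a.
- shamash: Tall menorah light (the shamash), 110 mm high on a 52 mm foot, standing apart behind the strip; leave alone. Origin at the centre of the underside.
- dreidel_sill: Second white dreidel, like the first, lying on the sill between stack and lights, before the herb pot; leave alone.
- herb: Bushy herb in a terracotta pot, 90 mm across, pot 80 mm high, about 150 mm with the plant, standing at the back of the sill; leave alone.

How it is judged:
On the way, in this order (a step that is already met when the one before it is completed fails the run):
1. the board is drawn out in front of the rail and the stack stands on the sill behind it, undisturbed ((x of board in the frame of rail below -0.08 m or y of board in the frame of rail below -0.26 m or y of board in the frame of rail above 0.26 m) and angle between saucer's own z axis and vertical below 0.06 rad and height (world z) of saucer below 0.004 m and x of saucer in the frame of rail between 0.035 and 0.11 m and y of saucer in the frame of rail between -0.1 and 0.1 m and angle between tin's own z axis and vertical below 0.1 rad and distance between tin and saucer below 0.015 m and horizontal distance between dreidel_top and tin below 0.028 m and z of dreidel_top in the frame of tin above 0.045 m), for 0.2 s.
2. the three lights stand in line on the brass strip (x of light_a in the frame of strip between -0.007 and 0.007 m and y of light_a in the frame of strip between -0.15 and 0.15 m and angle between each of light_a, light_b, light_c's own z axis and vertical below 0.06 rad and x of light_b in the frame of strip between -0.007 and 0.007 m and y of light_b in the frame of strip between -0.15 and 0.15 m and x of light_c in the frame of strip between -0.007 and 0.007 m and y of light_c in the frame of strip between -0.15 and 0.15 m), for 0.2 s.
At the end, for the whole second after the job is handed in: At rest: saucer flat on the sill behind the rail, tin upright in it (15 mm), dreidel lying on the tin (28 mm). Each low light upright, centre within 7 mm of the strip's middle line. Board flat, clear of the rail, centre over 106 mm before the strip's line (or well to one side), touching no light (all of step 1 and all of step 2 and height (world z) of board below 0.004 m and angle between board's own z axis and vertical below 0.03 rad and (x of board in the frame of strip below -0.106 m or y of board in the frame of strip below -0.22 m or y of board in the frame of strip above 0.22 m) and contact force between board and light_a below 0.05 N and contact force between board and light_b below 0.05 N and contact force between board and light_c below 0.05 N and linear speed of each of board, saucer, tin, dreidel_top, light_a, light_b, light_c below 0.01 m/s).
It fails at once if the stack topples: saucer or tin tilts beyond about 30 degrees or the dreidel falls off the tin (angle between saucer's own z axis and vertical above 0.5 rad or angle between tin's own z axis and vertical above 0.55 rad or height (world z) of dreidel_top below 0.035 m).
It fails at once if the robot touches the saucer, the tin or the dreidel on it (contact force between any of the fingers, the arm and saucer above 0.3 N or contact force between any of the fingers, the arm and tin above 0.3 N or contact force between any of the fingers, the arm and dreidel_top above 0.3 N).
It fails at once if the robot itself (not the board) touches one of the low lights (contact force between any of the fingers, the arm and light_a above 0.3 N or contact force between any of the fingers, the arm and light_b above 0.3 N or contact force between any of the fingers, the arm and light_c above 0.3 N).
It fails at once if a light is tipped over (angle between any of light_a, light_b, light_c's own z axis and vertical above 0.35 rad).
It fails at once if a bystander (shamash, second dreidel, herb pot) is moved more than 15 mm (distance of any of shamash, dreidel_sill, herb from where it was at the start of the episode above 0.015 m).
It also fails if it takes over 64 s, if anything falls off the work surface, if the arm or the gripper's body presses on something with over 40 N, if the wrist force passes 120 N, or if a joint passes its speed limit or range.

ROBOT

A 6-joint arm with a two-finger parallel gripper is mounted at the origin on the work surface. World frame = base frame: x ahead of the robot, y to its left, z up, the work surface at z = 0. Lengths are in m, angles in rad, forces in N, time in s.
With the tool pointing down it reaches from about 0.3 to 0.875 m from the base axis. Payload 6.4 kg.
Tool frame: the origin (TCP) lies on the centre line of the jaws, within the pads' length; the fingertips stand 22 mm ahead of it and the grasp point (between the pads) lies 3 mm ahead of it; z points along the fingers, y is the line along which they close (so a half turn about z gives the same grasp; the last joint's range is limited). The gripper opens to 85 mm and grips with 20 to 120 N. Pads are 22 mm wide; open, the fingers measure 114 mm over their backs; the gripper's body (76 mm by 85 mm) begins 54 mm behind the grasp point. The pads swing forward as they close: fully open they stand 13 mm farther back than shut.
Start: joints at [-1.373, 0.181, 1.607, -0, 1.354, -0.206], TCP at [0.226, -0.529, 0.253] pointing down, gripper open.
Joint ranges: [-2.99, 2.99], [-0.89, 2.07], [0.3, 2.58], [-1.14, 4.28], [0, 2.63], [-3.12, 3.12]. Speed limits (rad/s): [2.57, 2.57, 3.01, 3.14, 3.14, 3.14].

INTERFACE

Orientations are given as a unit quaternion [w, x, y, z].
In Python, from bench import ctrl gives the robot as it stands. The module is installed in compiled form; this text tells all that it offers.
- The arm moves only by the tool servo_tool, never from a script. Its argument "commands" is a list of rows, each a list of 3 entries, a list of its own where there are three numbers: the shift along the tool's x, y, z in mm, then the turn about the tool's z in rad, then the finger opening in mm, from 0 to 85.4. In form: [[[dx, dy, dz], turn, jaw], ...]. A call has 1 to 20 rows; each row shifts and turns the commanded pose from where the row before left it, along the tool's axes as they then stand; what a row does not reach is not made up. A row lasts 1/8 s, in which the tool goes at most 62.5 mm and 10.7 degrees, less where a joint would pass 70% of its speed; a pose out of reach is approached as far as the arm can. A call with a gripper value outside its range is refused whole. The fingers move at their own pace and stop on an object; the grip force is fixed at half the most. Time passes only in rows, so rows that do not move let the fingers close. It gives the time, the measured TCP pose, the force, the opening and the grip force at its end, in the units of the state.
- ctrl.get_obs(): the state, without advancing time (a new reading comes with each control period).
- ctrl.camera(name): name is "side" or "top"; returns a dict with "color" (420x560x3 uint8, red, green, blue), "z_map" (420x560 float32, m along the optical axis (not along the pixel's ray), 0 where there is no reading), "fx", "fy", "cx", "cy" (pixels), "k1" (the pictures are not rectified: a ray, as slopes to the right and down, at radius r is drawn at 1 + k1 r^2 times it, then the intrinsics apply), "R" (3x3) and "t" (3): a world point X has camera coordinates R X + t. Camera axes: x right, y down, z forward; pixel columns grow to the right and rows downward; lengths in m; the calibration is good to about 2 mm. A picture is of the moment at which its call begins.
- ctrl.hand_in(): hands the job in; it is judged then, once.
The state is a dict: "time_s": time; "q": joint angles; "dq": joint speeds; "joint_efforts": joint torques, N m; "eef_pos": TCP position; "eef_rot": TCP orientation; "wrist_force": force on the tool from outside, world axes, zero at the start; "torque": the same for the moment, N m; "opening": opening from 0.0 (shut) to 1.0 (fully open); "grasp_force": force on a finger pad.
Only numpy, scipy, OpenCV 4.12 (cv2) and the standard library are available. Lean on these libraries where they do the work, as an engineer would, in place of code of your own. Each camera call takes 0.05 s, during which the arm holds its last target. There are 200 camera calls.

## Working session

There is one attempt and no reset: what is moved stays moved. The work goes in short steps, Python scripts to look and compute and a tool call to move; the robot and the scene stay as the last step left them, time stands still between calls to the robot, and variables do not carry over. Pictures are saved under pics/ and viewed, at most 10 in all, crops included, and the job is handed in when it is done.

Besides the shell and the picture viewer there is one more tool, called after "Call:" as name([rows], argument=value, ...), one row to a line, values as JSON. servo_tool: Moves the arm, as the interface text tells. Its arguments: {"type":"object","properties":{"commands":{"type":"array"}},"required":["commands"]}

```bash
mkdir -p pics; cat > h.py <<'E'
import numpy as np, cv2
from bench import ctrl
def pts(c):
    h,w=c["z_map"].shape
    u,v=np.meshgrid(np.arange(w),np.arange(h))
    K=np.array([[c["fx"],0,c["cx"]],[0,c["fy"],c["cy"]],[0,0,1]])
    uv=np.stack([u,v],-1).reshape(-1,1,2).astype(float)
    n=cv2.undistortPoints(uv,K,np.array([c["k1"],0,0,0.])).reshape(h,w,2)
    z=c["z_map"]; P=np.dstack([n[...,0]*z,n[...,1]*z,z])
    W=(P-c["t"])@c["R"]
    W[z==0]=np.nan
    return W,n
def ray(c,u,v,h):
    K=np.array([[c["fx"],0,c["cx"]],[0,c["fy"],c["cy"]],[0,0,1]])
    n=cv2.undistortPoints(np.array(list(zip(np.atleast_1d(u),np.atleast_1d(v))),float).reshape(-1,1,2),K,np.array([c["k1"],0,0,0.])).reshape(-1,2)
    d=np.c_[n,np.ones(len(n))]@c["R"]; o=-c["R"].T@c["t"]
    return o+d*((h-o[2])/d[:,2])[:,None]
def save(c,name): cv2.imwrite("pics/"+name,c["color"][...,::-1])
E
python3 - <<'E'
from h import *
for n in ("top","side"):
    c=ctrl.camera(n); save(c,n+"0.png"); np.save(n+"0.npy",c,allow_pickle=True)
    print(n,-c["R"].T@c["t"],c["fx"],c["k1"],c["R"].round(2).tolist())
o=ctrl.get_obs();print(o["time_s"],o["eef_pos"],o["eef_rot"],o["wrist_force"])
E
```

```text
top [0.6257691  0.01508973 0.75982409] 390.09877373008453 -0.01426725447368929 [[-0.02, -1.0, -0.03], [-1.0, 0.02, -0.07], [0.07, 0.03, -1.0]]
side [0.16565134 0.56725998 0.65012945] 470.6256810950565 0.02120196906322938 [[-0.74, -0.67, -0.01], [-0.39, 0.44, -0.8], [0.54, -0.59, -0.59]]
0.1 [ 0.22585926 -0.52829296  0.25247759] [-7.78319019e-04  9.79685256e-01  2.00539754e-01  6.58744543e-06] [-0.29512967  0.63032681  0.91038691]
```

View pics/top0.png

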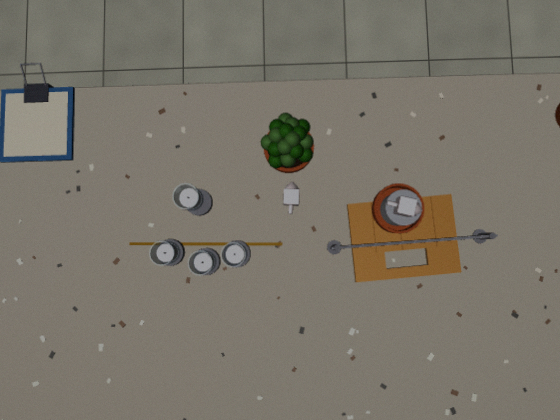

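View pics/side0.png

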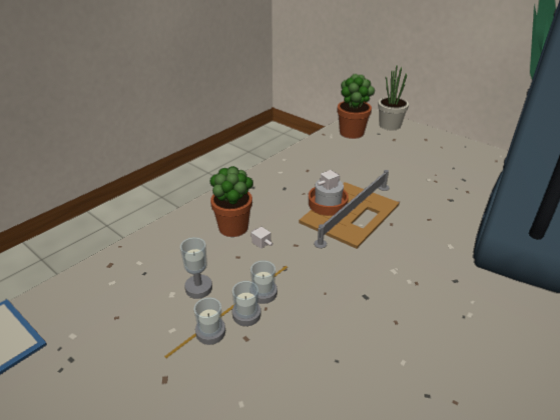

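The top view shows the board at about (349-460, 195-280) with its slot at (406,259), and the rail from (335,247) to (480,237). The stack is at (400,208), the strip runs (130,244)-(281,244), and the lights are at (165,253), (203,262) and (235,254). The shamash is at (190,198), the second dreidel at (291,197) and the herb at (289,145).

```bash
cat > meas.py <<'E'
from h import *
def board(c):
    hsv=cv2.cvtColor(c["color"],cv2.COLOR_RGB2HSV)
    W,_=pts(c)
    m=(cv2.inRange(hsv,(9,140,90),(25,255,255))>0)
    return hsv,W,m
def strip_line(c):
    hsv,W,m=board(c); b=m.copy(); b[:, 290:]=False; b[:225]=False;b[265:]=False
    v,u=np.nonzero(b); P=ray(c,u,v,0.0)
    return P
def lights(c,W,box,zlo,zhi):
    x0,x1,y0,y1=box
    s=(W[...,0]>x0)&(W[...,0]<x1)&(W[...,1]>y0)&(W[...,1]<y1)&(W[...,2]>zlo)&(W[...,2]<zhi)
    return s
E
python3 - <<'E'
from meas import *
c=np.load("top0.npy",allow_pickle=True).item()
hsv,W,m=board(c)
for (u,v) in [(406,259),(375,265),(440,262),(203,262),(165,253),(398,208),(407,206),(430,241),(100,300),(290,197)]:
    print((u,v),hsv[v,u],W[v,u].round(4))
P=strip_line(c)[:,:2]; mu=P.mean(0); l=cv2.fitLine(P.astype(np.float32),cv2.DIST_HUBER,0,.01,.01).ravel()
d=(P-l[2:])@l[:2]; print("strip",len(P),l,d.min(),d.max(),"mid",l[2:]+l[:2]*(d.min()+d.max())/2)
# board
b=m.copy(); b[:,:335]=False; b[:185]=False; b[290:]=False
b=b&(W[...,2]<0.02)
v,u=np.nonzero(b); Q=ray(c,u,v,0.009)[:,:2]; r=cv2.minAreaRect((Q*1000).astype(np.float32)); print("board",r,cv2.boxPoints(r).round(1).tolist())
# slot
s=np.zeros_like(b); 
Hs=np.median(hsv[300:320,380:420].reshape(-1,3),0);print("sill",Hs)
k=(hsv[...,1]<90)&(W[...,2]<0.02); k[:249]=0;k[270:]=0;k[:,380:][:,:]=k[:,380:];k[:,:380]=0;k[:,432:]=0
v,u=np.nonzero(k);Q=ray(c,u,v,0.0)[:,:2];r=cv2.minAreaRect((Q*1000).astype(np.float32));print("slot",len(u),r)
# rail top
a=(abs(W[...,2]-0.048)<0.008)&(W[...,0]<0.66)&(W[...,1]<-0.06);a[:230]=0;a[252:]=0;a[:,:325]=0
v,u=np.nonzero(a);Q=ray(c,u,v,0.048)[:,:2];l=cv2.fitLine(Q.astype(np.float32),cv2.DIST_HUBER,0,.01,.01).ravel();d=(Q-l[2:])@l[:2]
print("rail",len(u),l,l[2:]+l[:2]*d.min(),l[2:]+l[:2]*d.max())
# lights: foot & cup
for nm,(u0,v0) in dict(a=(165,253),b=(203,262),c=(235,254),sh=(190,198)).items():
    g=np.s_[v0-22:v0+22,u0-22:u0+26]
    Z=W[g]; 
    for lo,hi in ((0.006,0.02),(0.05,0.075)):
        q=Z[(Z[...,2]>lo)&(Z[...,2]<hi)]
        if len(q)>8:
            (x,y),rr=cv2.minEnclosingCircle((q[:,:2]*1000).astype(np.float32)); print(nm,lo,len(q),round(x,1),round(y,1),round(rr,1),np.median(q[:,2]).round(4))
# saucer, tin
Z=W[180:240,365:430]
for lo,hi in ((.028,.042),(.055,.07),(.08,.11)):
    q=Z[(Z[...,2]>lo)&(Z[...,2]<hi)]; q=q[q[:,0]>.55] if 0 else q
    print(lo,len(q),cv2.minEnclosingCircle((q[:,:2]*1000).astype(np.float32)),q.mean(0).round(4))
E
python3 - <<'E'
import cv2
im=cv2.imread('pics/top0.png')[180:290,120:490]
cv2.imwrite('pics/crop0.png',cv2.resize(im,None,fx=2.1,fy=2.1,interpolation=cv2.INTER_CUBIC))
E
```

```text
(406, 259) [ 18  37 124] [ 0.5874 -0.211  -0.0014]
(375, 265) [ 16 163 138] [ 0.5777 -0.1492  0.0073]
(440, 262) [ 16 164 132] [ 0.5809 -0.2718  0.0089]
(203, 262) [128   9 108] [0.5913 0.1731 0.0397]
(165, 253) [128  10 107] [0.6093 0.2431 0.0423]
(398, 208) [  0   6 134] [ 0.6787 -0.173   0.0938]
(407, 206) [105   6 158] [ 0.6819 -0.189   0.0918]
(430, 241) [ 14  33 100] [ 0.6213 -0.2401  0.0499]
(100, 300) [ 18  36 127] [0.5195 0.3846 0.001 ]
(290, 197) [132   8 161] [0.7089 0.0098 0.0326]
strip 208 [0.02422211 0.9997066  0.6247256  0.16915295] -0.1400766304519401 0.15706539156824206 mid [0.62493133 0.17764483]
board ((639.8265380859375, -203.671142578125), (170.6136016845703, 199.68360900878906), 4.181373596191406) [[547.5, -110.30000305175781], [562.0, -309.5], [732.2000122070312, -297.0], [717.5999755859375, -97.9000015258789]]
sill [ 20.  32. 126.]
slot 672 ((589.4859008789062, -209.4243621826172), (32.03476333618164, 78.43375396728516), 4.226700782775879)
rail 513 [ 0.05299607 -0.9985947   0.62209064 -0.21641795] [ 0.61399796 -0.06392913] [ 0.62979856 -0.36165677]
a 0.006 151 610.8 242.3 25.8 0.0143
a 0.05 277 599.9 227.3 41.8 0.0635
b 0.006 181 602.8 187.4 43.3 0.0143
b 0.05 286 604.7 159.0 41.8 0.0638
c 0.006 205 595.6 126.3 41.6 0.0146
c 0.05 183 601.9 123.5 32.6 0.064
sh 0.006 255 707.2 186.5 25.7 0.0146
sh 0.05 37 706.3 184.5 19.9 0.069
0.028 501 ((674.6492309570312, -197.9417266845703), 57.93922424316406) [ 0.6828 -0.1874  0.0344]
0.055 570 ((683.3671875, -191.08372497558594), 32.115604400634766) [ 0.6818 -0.1858  0.0637]
0.08 435 ((682.0350341796875, -186.89224243164062), 29.981277465820312) [ 0.6826 -0.1879  0.0912]
```

View pics/crop0.png

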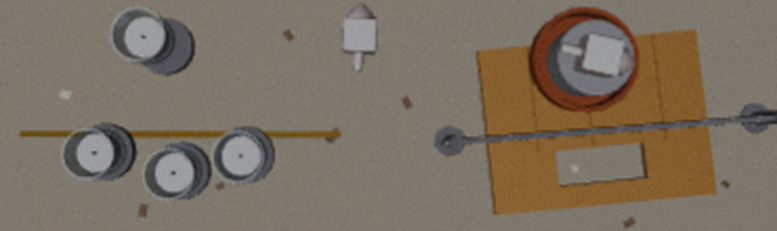

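The crop confirms the poses: the board is near (0.629, -0.206) at yaw 0.073, the rail near (0.622, -0.213) at yaw 0.053, and the strip's middle near (0.625, 0.178) at yaw -0.024. I'll turn the tool first.

Call:
servo_tool([
  [[0, 0, 0], -0.155, 60],
  [[0, 0, 0], -0.155, 34],
  [[0, 0, 0], -0.155, 34],
  [[0, 0, 0], -0.155, 34],
  [[0, 0, 0], -0.155, 34],
  [[0, 0, 0], -0.155, 34],
  [[0, 0, 0], -0.155, 34],
  [[0, 0, 0], -0.155, 34],
  [[0, 0, 0], 0, 34],
])

```text
time_s: 1.23
eef_pos: [0.2259, -0.5285, 0.2528]
eef_rot: [-0.0, 0.681, 0.732, 0.0]
wrist_force: [1.3, -0.4, -0.3]
opening: 0.402
grasp_force: 0.0
```

```bash
cat > go.py <<'E'
import sys
from h import *
from scipy.spatial.transform import Rotation as R
o=ctrl.get_obs(); w=o["eef_rot"]; M=R.from_quat([w[1],w[2],w[3],w[0]]).as_matrix()
print("t",round(o["time_s"],2),"pos",np.round(o["eef_pos"]*np.array(1000),1),"xyaw",np.arctan2(M[1,0],M[0,0]).round(4),"zax",M[:,2].round(3),"F",np.round(o["wrist_force"],1),"op",round(o["opening"]*85.4,1),"g",o["grasp_force"],"q6",round(o["q"][5],2))
if len(sys.argv)>3: print("shift",(M.T@(np.array([float(a) for a in sys.argv[1:4]])-np.array(o["eef_pos"])*1000)).round(1))
E
python3 go.py 563.8 -210.8 120
```

```text
t 1.23 pos [ 225.9 -528.5  252.8] xyaw 1.6424 zax [-0.     0.001 -1.   ] F [ 1.3 -0.4 -0.3] op 34.3 g 0.0 q6 -1.44
shift [292.6 359.8 133. ]
```

Call:
servo_tool([
  [[24.4, 30, 5], 0, 34],
  [[24.4, 30, 5], 0, 34],
  [[24.4, 30, 5], 0, 34],
  [[24.4, 30, 10], 0, 34],
  [[24.4, 30, 10], 0, 34],
  [[24.4, 30, 10], 0, 34],
  [[24.4, 30, 10], 0, 34],
  [[24.4, 30, 10], 0, 34],
  [[24.4, 30, 10], 0, 34],
  [[24.4, 30, 10], 0, 34],
  [[24.4, 30, 10], 0, 34],
  [[24.2, 29.8, 10], 0, 34],
  [[0, 0, 15], 0, 34],
  [[0, 0, 0], 0, 34],
  [[0, 0, 0], 0, 34],
])

```text
time_s: 3.1
eef_pos: [0.5629, -0.2116, 0.1334]
eef_rot: [-0.0, 0.682, 0.732, -0.0]
wrist_force: [-0.2, 0.0, 0.3]
opening: 0.397
grasp_force: 0.0
```

```bash
python3 go.py 563.8 -210.8 24; python3 - <<'E'
from h import *
for n in ("top","side"):
    c=ctrl.camera(n); save(c,n+"1.png")
    if n=="side": cv2.imwrite("pics/s1c.png",cv2.resize(c["color"][100:280,260:500,::-1],None,fx=3,fy=3))
E
```

```text
t 3.1 pos [ 562.9 -211.6  133.4] xyaw 1.6416 zax [-0. -0. -1.] F [-0.2  0.   0.3] op 33.9 g 0.0 q6 -0.63
shift [  0.8   1.  109.4]
```

View pics/s1c.png

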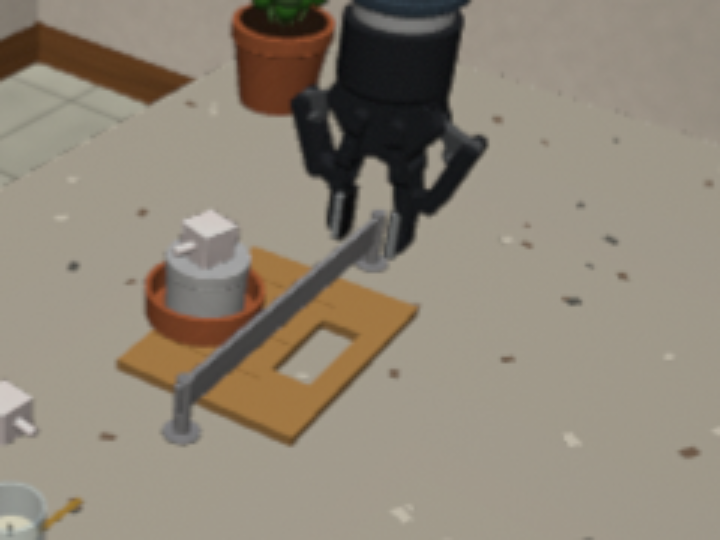

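The side crop shows the fingers poised above the grip strip, with the slot at (318,352). Nothing is fouled by the rail, so I'll descend.

Call:
servo_tool([
  [[0.8, 1, 15], 0, 34],
  [[0, 0, 20], 0, 34],
  [[0, 0, 20], 0, 34],
  [[0, 0, 15], 0, 34],
  [[0, 0, 10], 0, 34],
  [[0, 0, 10], 0, 34],
  [[0, 0, 5], 0, 34],
  [[0, 0, 0], 0, 34],
  [[0, 0, 0], 0, 34],
])

```text
time_s: 4.32
eef_pos: [0.5647, -0.2101, 0.0388]
eef_rot: [0.0, 0.681, 0.732, 0.0]
wrist_force: [0.0, -0.1, -0.3]
opening: 0.399
grasp_force: 0.0
```

```bash
python3 go.py 563.8 -210.8 24; python3 - <<'E'
from h import *
c=ctrl.camera("side"); cv2.imwrite("pics/s2c.png",cv2.resize(c["color"][130:260,290:430,::-1],None,fx=4,fy=4))
E
```

```text
t 4.33 pos [ 564.7 -210.1   38.8] xyaw 1.6438 zax [ 0.001 -0.001 -1.   ] F [ 0.  -0.1 -0.3] op 34.1 g 0.0 q6 -0.63
shift [-0.7 -1.  14.8]
```

View pics/s2c.png

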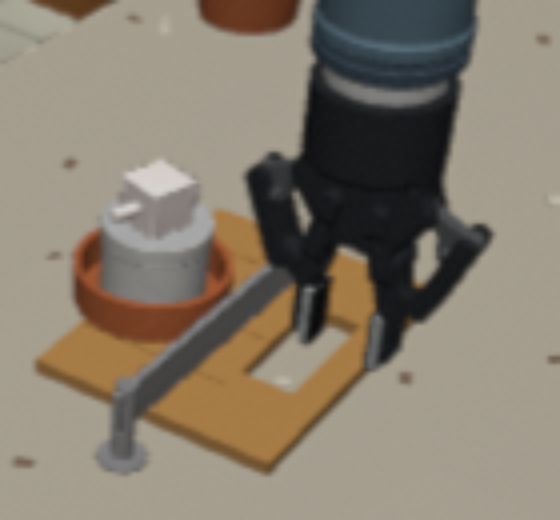

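The fingers straddle the grip strip, one over the slot at (310,330) and one outside at (385,360). I'll go down and close.

Call:
servo_tool([
  [[-0.5, -0.7, 5], 0, 34],
  [[0, 0, 5], 0, 34],
  [[0, 0, 3], 0, 34],
  [[0, 0, 0], 0, 34],
  [[0, 0, 0], 0, 26],
  [[0, 0, 0], 0, 20],
  [[0, 0, 0], 0, 14],
  [[0, 0, 0], 0, 14],
  [[0, 0, 0], 0, 14],
  [[0, 0, 0], 0, 14],
  [[0, 0, 0], 0, 14],
])

```text
time_s: 5.75
eef_pos: [0.5637, -0.2105, 0.0257]
eef_rot: [0.0, 0.681, 0.732, -0.0]
wrist_force: [-3.3, -0.2, 5.9]
opening: 0.203
grasp_force: 59.0
```

```bash
python3 go.py 563.8 -210.8 24
```

```text
t 5.75 pos [ 563.7 -210.5   25.7] xyaw 1.6439 zax [-0. -0. -1.] F [-3.3 -0.2  5.9] op 17.4 g 59.00647044181824 q6 -0.63
shift [-0.3  0.1  1.7]
```

Call:
servo_tool([
  [[0, -1, -0.5], 0, 14],
  [[0, -2, 0], 0, 14],
  [[0, -3, 0], 0, 14],
  [[0, -3, 0], 0, 14],
  [[0, -3, 0], 0, 14],
  [[0, -3, 0], 0, 14],
  [[0, -3, 0], 0, 14],
  [[0, -3, 0], 0, 14],
  [[0, -3, 0], 0, 14],
  [[0, -3, 0], 0, 14],
  [[0, -3, 0], 0, 14],
  [[0, -3, 0], 0, 14],
  [[0, -3, 0], 0, 14],
  [[0, -2, 0], 0, 14],
  [[0, -1, 0], 0, 14],
])

```text
time_s: 7.62
eef_pos: [0.5247, -0.2132, 0.0258]
eef_rot: [-0.0, 0.681, 0.732, -0.0]
wrist_force: [3.3, -0.5, -1.4]
opening: 0.206
grasp_force: 58.7
```

```bash
python3 go.py 563.8 -210.8 24; python3 - <<'E'
from h import *
c=ctrl.camera("side"); cv2.imwrite("pics/s3c.png",cv2.resize(c["color"][130:280,270:450,::-1],None,fx=4,fy=4))
E
```

```text
t 7.62 pos [ 524.7 -213.2   25.8] xyaw 1.6437 zax [-0.  0. -1.] F [ 3.3 -0.5 -1.4] op 17.6 g 58.741614818573 q6 -0.67
shift [-0.4 39.2  1.8]
```

View pics/s3c.png

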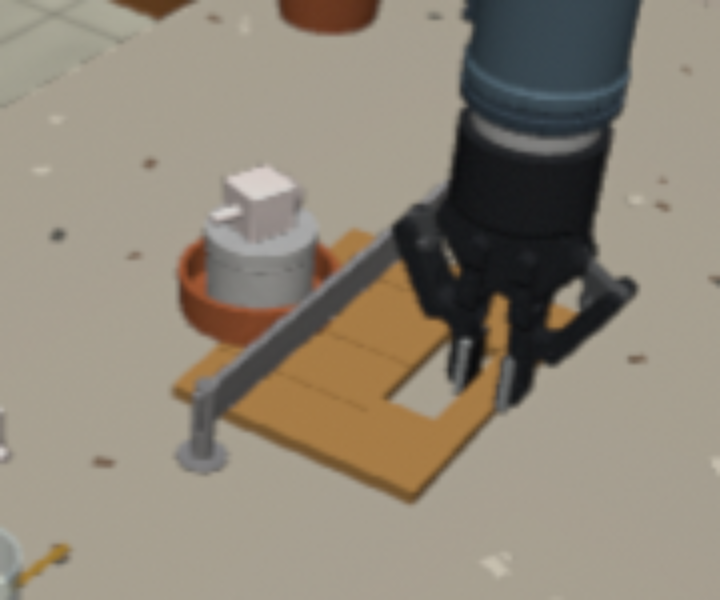

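The board follows the gripper and the saucer leans against the rail, still upright. I'll continue slowly.

Call:
servo_tool([
  [[0, -1, 0], 0, 14],
  [[0, -2, 0], 0, 14],
  [[0, -2.5, 0], 0, 14],
  [[0, -2.5, 0], 0, 14],
  [[0, -2.5, 0], 0, 14],
  [[0, -2.5, 0], 0, 14],
  [[0, -2.5, 0], 0, 14],
  [[0, -2.5, 0], 0, 14],
  [[0, -2.5, 0], 0, 14],
  [[0, -2.5, 0], 0, 14],
  [[0, -2.5, 0], 0, 14],
  [[0, -2.5, 0], 0, 14],
  [[0, -2.5, 0], 0, 14],
  [[0, -2.5, 0], 0, 14],
  [[0, -2.5, 0], 0, 14],
  [[0, -2.5, 0], 0, 14],
  [[0, -2.5, 0], 0, 14],
  [[0, -2.5, 0], 0, 14],
  [[0, -2.5, 0], 0, 14],
  [[0, -2, 0], 0, 14],
])

```text
time_s: 10.18
eef_pos: [0.4772, -0.2167, 0.0258]
eef_rot: [-0.0, 0.681, 0.732, -0.0]
wrist_force: [1.2, 1.3, -2.2]
opening: 0.208
grasp_force: 58.8
```

Call:
servo_tool([
  [[0, -3, 0], 0, 14],
  [[0, -4, 0], 0, 14],
  [[0, -5, 0], 0, 14],
  [[0, -6, 0], 0, 14],
  [[0, -6, 0], 0, 14],
  [[0, -6, 0], 0, 14],
  [[0, -6, 0], 0, 14],
  [[0, -6, 0], 0, 14],
  [[0, -6, 0], 0, 14],
  [[0, -6, 0], 0, 14],
  [[0, -6, 0], 0, 14],
  [[0, -6, 0], 0, 14],
  [[0, -6, 0], 0, 14],
  [[0, -4, 0], 0, 14],
  [[0, 0, 0], 0, 14],
  [[0, 0, 0], 0, 14],
])

```text
time_s: 12.18
eef_pos: [0.4016, -0.2222, 0.0258]
eef_rot: [-0.0, 0.681, 0.732, -0.0]
wrist_force: [-0.6, 0.0, -1.1]
opening: 0.205
grasp_force: 58.8
```

```bash
python3 go.py 563.8 -210.8 24; cat > chk.py <<'E'
import sys
from meas import *
for n in ("top","side"):
    c=ctrl.camera(n); save(c,n+sys.argv[1]+".png"); np.save(n+sys.argv[1]+".npy",c,allow_pickle=True)
    W,_=pts(c)
    for nm,x0,x1,y0,y1,lo,hi in [("lid",.63,.74,-.26,-.12,.045,.062),("drei",.63,.74,-.26,-.12,.07,.09)]+[(k,a-.045,a+.045,b-.031,b+.031,lo,hi) for k,a,b in (("a",.612,.242),("b",.60,.180),("c",.612,.124)) for lo,hi in ((.058,.075),(.010,.019))]:
        q=W[(W[...,0]>x0)&(W[...,0]<x1)&(W[...,1]>y0)&(W[...,1]<y1)&(W[...,2]>lo)&(W[...,2]<hi)]
        if len(q)>5:
            (x,y),r=cv2.minEnclosingCircle((q[:,:2]*1000).astype(np.float32)); A=np.c_[q,np.ones(len(q))]
            pl=np.linalg.lstsq(np.c_[q[:,:2],np.ones(len(q))],q[:,2],rcond=None)[0]
            print(n,nm,len(q),"c",round(x,1),round(y,1),"r",round(r,1),"z",np.median(q[:,2]).round(4),"slope",pl[:2].round(3))
E
python3 chk.py 4
```

```text
t 12.18 pos [ 401.6 -222.2   25.8] xyaw 1.6438 zax [-0.  0. -1.] F [-0.6  0.  -1.1] op 17.5 g 58.813210129737854 q6 -0.84
shift [ -0.4 162.6   1.7]
top lid 564 c 669.6 -195.5 r 32.3 z 0.055 slope [-0.002 -0.026]
top drei 431 c 673.2 -191.2 r 29.8 z 0.084 slope [ 0.033 -0.114]
top a 176 c 610.8 243.1 r 23.1 z 0.0638 slope [ 0.019 -0.002]
top a 139 c 610.9 242.2 r 25.8 z 0.0146 slope [-0.008  0.019]
top b 161 c 592.5 173.6 r 23.0 z 0.0643 slope [ 0.018 -0.011]
top b 117 c 592.4 172.9 r 25.6 z 0.0147 slope [-0.001  0.007]
top c 164 c 600.0 125.7 r 35.5 z 0.0643 slope [ 0.005 -0.015]
top c 126 c 598.6 123.8 r 37.2 z 0.0145 slope [-0.014 -0.018]
side lid 295 c 662.5 -193.4 r 33.5 z 0.0533 slope [ 0.081 -0.069]
side drei 205 c 669.5 -186.7 r 28.8 z 0.0811 slope [ 0.093 -0.171]
side a 230 c 609.0 245.3 r 24.2 z 0.0626 slope [-0.012 -0.002]
side a 204 c 607.1 246.2 r 25.8 z 0.0139 slope [-0.002 -0.002]
side b 211 c 589.0 176.1 r 23.7 z 0.0627 slope [-0.007 -0.001]
side b 192 c 588.4 176.2 r 26.7 z 0.0138 slope [0.014 0.007]
side c 192 c 600.4 126.9 r 34.2 z 0.0623 slope [-0.01   0.006]
side c 122 c 585.5 123.8 r 30.7 z 0.0135 slope [0.098 0.005]
```

View pics/side4.png

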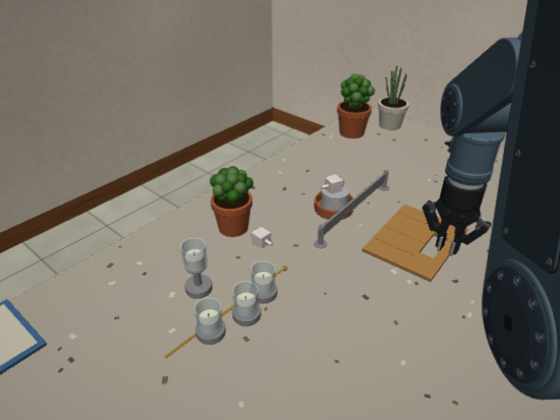

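The side view shows the board drawn out in front of the rail and the stack upright behind it at (333,200). The lid height of 55 mm means the saucer is flat on the sill. Next I'll turn the board parallel to the strip and carry it sideways to the lights.

Call:
servo_tool([
  [[0, 0, 0], 0.025, 14],
  [[0, 0, 0], 0.025, 14],
  [[0, 0, 0], 0.025, 14],
  [[0, 0, 0], 0.022, 14],
  [[0, 0, 0], 0, 14],
])

```text
time_s: 12.9
eef_pos: [0.4017, -0.2223, 0.0258]
eef_rot: [0.0, 0.716, 0.698, 0.0]
wrist_force: [0.3, -1.1, -2.6]
opening: 0.204
grasp_force: 58.8
```

Call:
servo_tool([
  [[10, -0.4, 0], 0, 14],
  [[21.6, -0.4, 0], 0, 14],
  [[21.6, -0.4, 0], 0, 14],
  [[21.6, -0.4, 0], 0, 14],
  [[21.6, -0.4, 0], 0, 14],
  [[21.6, -0.4, 0], 0, 14],
  [[21.6, -0.4, 0], 0, 14],
  [[21.6, -0.4, 0], 0, 14],
  [[21.6, -0.4, 0], 0, 14],
  [[21.6, -0.4, 0], 0, 14],
  [[21.6, -0.4, 0], 0, 14],
  [[21.6, -0.4, 0], 0, 14],
  [[21.6, -0.4, 0], 0, 14],
  [[21.6, -0.4, 0], 0, 14],
  [[21.6, -0.4, 0], 0, 14],
  [[21.6, -0.4, 0], 0, 14],
  [[21.6, -0.4, 0], 0, 14],
  [[21.6, -0.4, 0], 0, 14],
  [[21.6, -0.4, 0], 0, 14],
  [[10, -0.4, 0], 0, 14],
])

```text
time_s: 15.4
eef_pos: [0.4022, 0.1881, 0.0257]
eef_rot: [-0.0, 0.715, 0.699, -0.0]
wrist_force: [0.4, 0.3, -0.9]
opening: 0.207
grasp_force: 58.8
```

Call:
servo_tool([
  [[0, 0, 0], 0, 14],
  [[0, 0, 0], 0, 14],
])

```text
time_s: 15.65
eef_pos: [0.4031, 0.1864, 0.0257]
eef_rot: [-0.0, 0.715, 0.699, -0.0]
wrist_force: [-0.9, -0.6, -1.9]
opening: 0.208
grasp_force: 58.8
```

```bash
python3 go.py 403 187 25.8; cat > brd.py <<'E'
import sys
from meas import *
c=ctrl.camera("top"); save(c,"top"+sys.argv[1]+".png")
hsv,W,m=board(c)
S0=np.array([624.9,177.6]); ex=np.array([np.cos(.0242),-np.sin(.0242)]); ey=np.array([np.sin(.0242),np.cos(.0242)])
def S(P): d=np.asarray(P)*1000-S0 if np.abs(P).max()<5 else np.asarray(P)-S0; return np.stack([d@ex,d@ey],-1)
k=cv2.morphologyEx(m.astype(np.uint8),cv2.MORPH_OPEN,np.ones((7,7)))
n,l,st,ce=cv2.connectedComponentsWithStats(k); i=1+st[1:,4].argmax(); print("board px",st[i])
# far edge: topmost board pixel per column
mm=m&(cv2.dilate((l==i).astype(np.uint8),np.ones((3,3)))>0)
cols=[u for u in range(st[i][0]+4,st[i][0]+st[i][2]-4)]
e=np.array([(u,np.nonzero(mm[:,u])[0].min()-.5) for u in cols if mm[:,u].any()],float)
P=S(ray(c,e[:,0],e[:,1],.009)[:,:2]); 
p=np.polyfit(P[:,1],P[:,0],1); r=P[:,0]-np.polyval(p,P[:,1]); g=abs(r)<1.5; p=np.polyfit(P[g,1],P[g,0],1)
print("far edge: x at y=-60,0,60",np.polyval(p,[-60,0,60]).round(1),"slope",p[0].round(4),"n",g.sum(),len(g),"y range",P[:,1].min().round(1),P[:,1].max().round(1))
for nm,u in dict(a=64,b=-4,c=-58).items():
  for lo,hi,R in ((.058,.075,23),(.010,.019,26)):
    q=W[(W[...,2]>lo)&(W[...,2]<hi)&(W[...,0]>.54)&(W[...,0]<.67)]; s=S(q[:,:2]); s=s[(abs(s[:,1]-u)<29)&(s[:,0]<35)]
    # second pass centred
    (x,y),rr=cv2.minEnclosingCircle(s.astype(np.float32)); 
    from scipy.optimize import least_squares
    h=cv2.convexHull(s.astype(np.float32))[:,0]
    f=least_squares(lambda t:np.hypot(h[:,0]-t[0],h[:,1]-t[1])-R,[x,y],loss="soft_l1",f_scale=1.)
    print(nm,lo,"mec",round(x,1),round(y,1),round(rr,1),"fit",f.x.round(1),round(f.cost,1))
E
python3 brd.py 5
```

```text
t 15.65 pos [403.1 186.4  25.7] xyaw 1.547 zax [-0. -0. -1.] F [-0.9 -0.6 -1.9] op 17.7 g 58.83330166339874 q6 0.19
shift [ 0.6 -0.1 -0.1]
board px [ 149  287  104   80 7149]
far edge: x at y=-60,0,60 [-81.4 -81.5 -81.6] slope -0.0012 n 96 96 y range -85.9 97.6
a 0.058 mec -15.6 64.9 22.9 fit [-15.6  64.8] 3.2
a 0.01 mec -40.7 67.8 50.7 fit [-17.7  64.3] 216.6
b 0.058 mec -32.5 -5.2 22.9 fit [-32.5  -5. ] 4.1
b 0.01 mec -49.8 -5.3 42.3 fit [-34.1  -5.8] 111.5
c 0.058 mec -17.3 -64.0 22.7 fit [-17.5 -64.1] 8.6
c 0.01 mec -40.7 -58.9 49.4 fit [-19.3 -60.4] 159.5
```

View pics/top5.png

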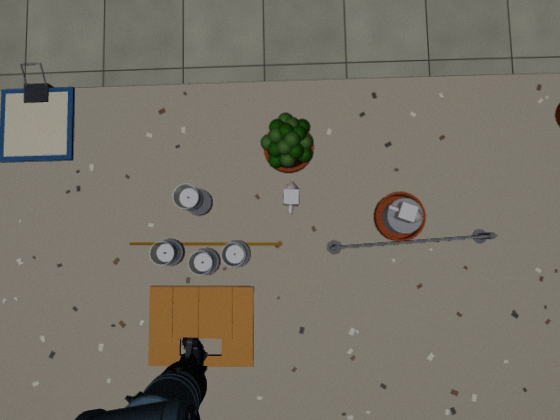

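The top view shows the board at (149-253, 287-367) parallel to the strip, far edge 81.5 mm short of its line. The stack is intact at (401,216). The edge must advance 55.5 mm in all, so I'll push most of it and measure.

Call:
servo_tool([
  [[0, 3, 0], 0, 14],
  [[0, 5, 0], 0, 14],
  [[0, 5, 0], 0, 14],
  [[0, 4, 0], 0, 14],
  [[0, 3, 0], 0, 14],
  [[0, 2, 0], 0, 14],
  [[0, 2, 0], 0, 14],
  [[0, 2, 0], 0, 14],
  [[0, 2, 0], 0, 14],
  [[0, 2, 0], 0, 14],
  [[0, 2.5, 0], 0, 14],
  [[0, 2.5, 0], 0, 14],
  [[0, 2.5, 0], 0, 14],
  [[0, 2.5, 0], 0, 14],
  [[0, 2, 0], 0, 14],
  [[0, 2, 0], 0, 14],
  [[0, 2, 0], 0, 14],
  [[0, 2, 0], 0, 14],
  [[0, 1, 0], 0, 14],
  [[0, 0, 0], 0, 14],
])

```text
time_s: 18.2
eef_pos: [0.4518, 0.1855, 0.0257]
eef_rot: [-0.0, 0.715, 0.699, -0.001]
wrist_force: [-5.3, -0.2, 2.5]
opening: 0.211
grasp_force: 59.3
```

```bash
python3 go.py 403 187 25.8; python3 brd.py 6
```

```text
t 18.2 pos [451.8 185.5  25.7] xyaw 1.5469 zax [-0.001 -0.    -1.   ] F [-5.3 -0.2  2.5] op 18.0 g 59.266342520713806 q6 0.17
shift [  0.4 -48.8  -0.1]
board px [ 149  261  105   79 6915]
far edge: x at y=-60,0,60 [-32.7 -32.6 -32.5] slope 0.0018 n 95 97 y range -87.4 98.8
a 0.058 mec -6.0 65.1 23.1 fit [-6.  65.2] 4.0
a 0.01 mec -36.4 66.1 55.5 fit [-18.9  58.1] 309.0
b 0.058 mec -5.6 -4.8 23.2 fit [-5.7 -5.1] 3.8
b 0.01 mec -35.4 -4.3 54.7 fit [-21.2  -8.2] 331.0
c 0.058 mec -5.6 -63.6 22.9 fit [ -5.3 -63.7] 4.1
c 0.01 mec -33.5 -57.2 54.5 fit [ -7.7 -62.1] 313.1
```

All three lights sit 5.3-6 mm short of the line, so one last push, then draw back.

Call:
servo_tool([
  [[0, 1.5, 0], 0, 14],
  [[0, 2, 0], 0, 14],
  [[0, 1.5, 0], 0, 14],
  [[0, 0.7, 0], 0, 14],
  [[0, 0, 0], 0, 14],
  [[0, 0, 0], 0, 14],
])

```text
time_s: 19.0
eef_pos: [0.458, 0.1853, 0.0257]
eef_rot: [-0.0, 0.716, 0.699, -0.0]
wrist_force: [-4.2, 0.0, -0.8]
opening: 0.204
grasp_force: 59.0
```

```bash
python3 go.py 403 187 25.8; python3 brd.py 7; python3 - <<'E'
from meas import *
c=ctrl.camera("top"); P=strip_line(c)[:,:2]; s=(P*1000-[624.9,177.6])@np.array([.9997,-.0242]); y=P[:,1]*1000-177.6
for a,b in ((-145,-95),(95,118),(118,145)): g=(y>a)&(y<b); print(a,b,g.sum(),s[g].min().round(1),s[g].max().round(1),np.median(s[g]).round(1))
E
```

```text
t 19.0 pos [458.  185.3  25.7] xyaw 1.5468 zax [-0. -0. -1.] F [-4.2  0.  -0.8] op 17.4 g 59.002429246902466 q6 0.17
shift [  0.4 -55.   -0.1]
board px [ 149  258  105   79 6905]
far edge: x at y=-60,0,60 [-26.1 -26.5 -26.8] slope -0.0051 n 95 97 y range -87.3 98.9
a 0.058 mec 0.5 65.1 23.0 fit [ 0.4 65.1] 4.5
a 0.01 mec -31.3 60.5 56.9 fit [-21.9  60.3] 436.5
b 0.058 mec 0.9 -5.2 23.0 fit [ 0.6 -5. ] 4.6
b 0.01 mec -31.1 -4.1 57.6 fit [-16.  -10.4] 455.8
c 0.058 mec 0.6 -63.7 22.7 fit [  0.7 -63.6] 4.6
c 0.01 mec -30.2 -54.9 57.5 fit [ -2.2 -62.4] 312.0
-145 -95 57 -2.0 3.8 -0.0
95 118 48 -40.0 0.9 -33.2
118 145 28 -1.2 0.9 -0.1
```

The lights are within 1 mm of the line. I'll draw back 25 mm, release, and lift.

Call:
servo_tool([
  [[0, -2, 0], 0, 14],
  [[0, -4, 0], 0, 14],
  [[0, -6, 0], 0, 14],
  [[0, -6, 0], 0, 14],
  [[0, -5, 0], 0, 14],
  [[0, -2, 0], 0, 14],
  [[0, 0, 0], 0, 14],
  [[0, 0, 0], 0, 34],
  [[0, 0, 0], 0, 34],
  [[0, 0, 0], 0, 34],
  [[0, 0, 0], 0, 34],
  [[0, 0, 0], 0, 34],
  [[0, 0, -5], 0, 34],
  [[0, 0, -10], 0, 34],
  [[0, 0, -20], 0, 34],
  [[0, 0, -20], 0, 34],
  [[0, 0, -20], 0, 34],
  [[0, 0, -20], 0, 34],
  [[0, 0, 0], 0, 34],
  [[0, 0, 0], 0, 34],
])

```text
time_s: 21.6
eef_pos: [0.4329, 0.1859, 0.1205]
eef_rot: [-0.0, 0.716, 0.699, -0.0]
wrist_force: [0.7, 0.5, 0.2]
opening: 0.401
grasp_force: 0.0
```

```bash
python3 go.py 403 187 25.8; python3 brd.py 8; python3 chk.py 9 | grep -E "lid|drei"; python3 - <<'E'
from meas import *
c=ctrl.camera("side");hsv,W,m=board(c)
q=W[m&(W[...,0]<.62)&(W[...,1]>.07)&(W[...,1]<.29)&(W[...,0]>.4)&(W[...,2]<.03)&(W[...,2]>.004)]
print(len(q),np.linalg.lstsq(np.c_[q[:,:2],np.ones(len(q))],q[:,2],rcond=None)[0],np.median(q[:,2]))
E
```

```text
t 21.6 pos [432.9 185.9 120.5] xyaw 1.5468 zax [-0. -0. -1.] F [0.7 0.5 0.2] op 34.3 g 0.0 q6 0.18
shift [  0.4 -29.9  94.7]
board px [ 149  271  104   80 6979]
far edge: x at y=-60,0,60 [-50.9 -51.3 -51.7] slope -0.0062 n 96 96 y range -85.6 98.3
a 0.058 mec 0.5 65.3 22.8 fit [ 0.3 65.2] 4.1
a 0.01 mec -31.9 62.7 57.1 fit [-34.7  56.7] 364.3
b 0.058 mec 0.4 -5.0 23.0 fit [ 0.7 -5.1] 4.1
b 0.01 mec -32.4 -4.2 58.9 fit [-45.4  -7.8] 452.1
c 0.058 mec 0.4 -63.8 22.8 fit [  0.7 -63.6] 5.9
c 0.01 mec -31.0 -56.3 58.0 fit [ -0.7 -63.2] 228.0
top lid 564 c 669.3 -195.7 r 32.2 z 0.0548 slope [ 0.001 -0.013]
top drei 431 c 673.2 -191.4 r 29.6 z 0.0839 slope [ 0.016 -0.112]
7463 [-0.00107709  0.00180438  0.00827885] 0.008137776657703499
```

View pics/side9.png

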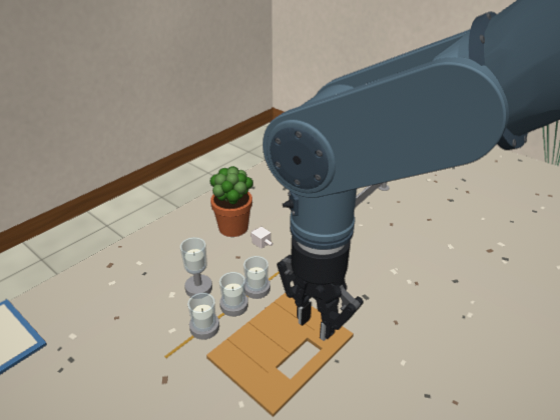

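The lights stand in a row on the strip, and the board lies flat about 25 mm clear of them. The gripper is clear above, and the stack is undisturbed with its lid at 55 mm. I'll hand it in.

```bash
python3 -c "
from bench import ctrl
print(ctrl.hand_in())"
```

```text
the job is handed in; nothing more can be done
None
```

The job is handed in at about 22 s; no verdict was shown, but my last measurements put the stack upright on the sill behind the rail, all three lights within 1 mm of the strip's middle line, and the board flat about 25 mm clear of the lights and away from the rail.

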